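# Straightedge check under the click-stop magnifier

## Robot

A 7-joint arm with a two-finger parallel gripper is mounted at the origin on the work surface. World frame = base frame: x ahead of the robot, y to its left, z up, the work surface at z = 0. Lengths are in m, angles in rad, forces in N, time in s.
With the tool pointing down it reaches from about 0.4 to 0.85 m from the base axis. Payload 10.4 kg.
Tool frame: the origin (TCP) lies between the finger pads; the fingertips stand ahead of it and the grasp point (between the pads) lies 6 mm ahead of it (finger_overhang is the z of the fingertips in the tool frame, in m); z points along the fingers, y is the direction in which the jaws open and shut (so a half turn about z gives the same grasp; the last joint's range is limited). The gripper opens to 85 mm and grips with 20 to 120 N. Pads are 22 mm wide; open, the fingers measure 114 mm over their backs; the gripper's body (76 mm by 85 mm) begins 54 mm behind the grasp point. The pads swing forward as they close: fully open they stand 13 mm farther back than shut.
Start: joints at [1.235, 0.332, -0.065, 1.46, 0.022, 1.35, -0.088], TCP at [0.192, -0.595, 0.256] pointing down, gripper open.
Joint ranges: [-2.6, 2.6], [-0.5, 2.12], [-1.47, 1.34], [0.16, 2.42], [-1.27, 4.41], [0.06, 2.06], [-2.6, 2.6]. Speed limits (rad/s): [2.22, 2.22, 2.79, 2.79, 3.14, 3.14, 3.14].

## Interface

Orientations are given as a unit quaternion [x, y, z, w].
In Python, from workcell import * gives the robot as it stands.
- The arm moves only by the shell command python3 -m creep 'ROWS' [FORCE]. ROWS is JSON, a list of rows, each a list of 7 numbers: the turn, a rotation vector about the tool's x, y, z in rad, then the shift along the tool's x, y, z in mm, then the closure in counts, from 0 (fully open) to 255 (shut). In form: [[wx, wy, wz, dx, dy, dz, claw], ...]. A call has 1 to 8 rows; each row shifts and turns the commanded pose from where the row before left it, along the tool's axes as they then stand; what a row does not reach is not made up. A row lasts 1/10 s, in which the tool goes at most 50 mm and 8.59 degrees, less where a joint would pass 70% of its speed; a pose out of reach is approached as far as the arm can. A call is refused whole if a number of a shift passes 50 or a number of a turn 0.15, either way. A call with a gripper value outside its range is refused whole. The fingers move at their own pace and stop on an object; FORCE is the grip in N (left out, the last holds). Time passes only in rows, so rows that do not move let the fingers close. It gives the time, the measured TCP pose, the force and the opening at its end, in the units of the state.
- get_obs(): the state, without advancing time (a new reading comes with each control period).
- camera(name): name is "scene" or "top"; returns (picture, depth): 480x640x3 uint8, blue, green, red; 480x640 float32, m along the optical axis (not along the pixel's ray), 0 where there is no reading.
- camera_model(name): a dict with "camera_matrix" (3x3 intrinsics, pixels), "k1" (the pictures are not rectified: a ray, as slopes to the right and down, at radius r is drawn at 1 + k1 r^2 times it, then the intrinsics apply), "R" (3x3) and "t" (3): a world point X has camera coordinates R X + t. Camera axes: x right, y down, z forward; pixel columns grow to the right and rows downward; lengths in m; the calibration is good to about 2 mm. A picture is of the moment at which its call begins. camera_model takes no time and is no camera call.
- hand_in(): hands the job in, once; it reports no verdict.
The state is a dict: "clock": time; "joint_pos": joint angles; "joint_velocities": joint speeds; "tau": joint torques, N m; "position": TCP position; "ee_rot": TCP orientation; "ft_force": force on the tool from outside, world axes, zero at the start; "torque": the same for the moment, N m; "grip_width": opening from 0.0 (shut) to 1.0 (fully open).
Only numpy, scipy, OpenCV 4.12 (cv2) and the standard library are available. Lean on these libraries where they do the work, as an engineer would, in place of code of your own. Each camera call takes 0.05 s, during which the arm holds its last target.

## Task

Get the valve plate ready for a light-gap check: lay the steel straightedge down on the jig's bed, flush against the long front edge of the clamped plate and covering that edge's whole length, and let go of it. Then take the magnifier slide by its knob and draw it along its rail until you feel its spring ball click into the notch of the index strip; do not drag it on past the notch. Finish while still holding the knob, with the slide still in the notch; leave the other things on the bench where they are.

Things in the scene. Friction and masses are not known exactly. Their poses are not given: they have to be found in the camera images.
- straightedge: Loose steel bar (mm): 24 wide (own x) x 120 long (own y) x 20 high, 0.4 to 0.6 kg, with a black plastic grip on the middle of its top: 16 (x) x 50 (y), from 20 to 55 above the underside. Origin: centre of the underside. Starts flat on the bench left or right of the jig, its y axis within 0.8 rad of world y. Either long side may go against the plate.
- jig: Fixed grey bed (all in mm), top 12 above the bench, x -88 to +112, y -150 to +150 from the origin (on the bench). Axes: y along rail and plate, z up. Clamped on it: the aluminium valve plate, 54 (x) x 90 (y) x 18 high, its front long edge at x -30, and the rail along y at x +70. The bed is clear in front of the plate (x below -30).
- seam (a point): Middle of the lower front long edge of the valve plate, on the bed top (12 mm above the bench); axes as the jig's, x pointing into the plate. The edge runs from y -45 to +45 of this point. A straightedge lying flush has its origin at x -12, z 0; it is longer than the edge and covers all of it when its middle is within 15 of this point in y.
- carriage: Magnifier slide (mm), axes as the jig's; moves only along y. Origin: rail centre line at bed-top height, under the knob. Block 46 (x) x 50 (y), 15 to 40 above the origin, a post, an arm 10 wide at 77 to 85 running to -x to the lens, the knob on top. Starts near the rail's -y end; the notch lies 85 to 170 off towards +y. Steady drag about 2 N. A spring ball level with the origin in y, on the +x flank, rides on the strip.
- knob (a point): Centre of the top of the slide's black knob (mm): 32 (x) x 22 (y) x 36 high, its top 134 above the bench and its foot on the arm, 98 above the bench. Straight above the slide's origin, axes alike. Pinch it from above across its 22, fingers closing along y.
- lens (a point): Centre of the slide's round lens (mm), in a black frame of outer radius 22, 10 high, 93 above the bench (clear of a straightedge's grip on the bed), 100 to -x of the knob: straight above the plate's front edge. It travels with the slide.
- index_strip: Fixed steel strip along the rail (mm): 30 high, y -171 to +75, with one upright notch 8 wide. Origin: at the notch, on the face towards the slide, bed-top height; axes as the jig's. The ball sits in the notch when the slide's origin has this origin's y: in the last 4 mm it drops in and pulls the slide on, past the centre it resists with 8 to 9 N, at 4 mm past it is out. 20 or more of travel remain beyond.
- tray: Bystander: small red open tray of screws, 100 x 120 x 35 mm, on the bench on the side of the jig opposite the straightedge. Origin: centre of its underside. To be left alone.
- oil_can: Bystander: green can, 52 mm across, 110 mm high, beyond the jig. Origin: centre of its underside. To be left alone.
- wrench: Bystander: steel wrench, 180 mm long, flat on the bench beyond the jig. Origin: middle of its underside. To be left alone.
- gauge: Bystander: round pressure gauge lying face up, 64 mm across, 28 mm high, beyond the jig. Origin: centre of its underside. To be left alone.
Not all that is in view belongs to the job. Of the things shaped like the straightedge, the steel one is meant.

How it is judged:
By the outcome, as a careful person would: the job done as asked, in the order asked, and still so for the second after the job is handed in, while the arm keeps its last pose, push and grip.
It also fails if it takes over 67 s, if anything falls off the work surface, if the arm or the gripper's body presses on something with over 40 N, if the wrist force passes 120 N, or if a joint passes its speed limit or range.

## Working session

There is one attempt and no reset: what is moved stays moved. The work goes in short steps, Python scripts to look and compute and a shell command to move; the robot and the scene stay as the last step left them, time stands still between calls to the robot, and variables do not carry over. Pictures are saved under pics/ and viewed, and the job is handed in when it is done.

```bash
ls; mkdir -p pics; cat > h.py <<'E'
from workcell import *
import numpy as np, cv2, json
def snap(n,f):
    p,d=camera(n); cv2.imwrite(f'pics/{f}.png',p); np.savez(f'{f}.npz',p=p,d=d); return p,d
def world(n,u,v,d):
    m=camera_model(n);K=np.array(m['camera_matrix']);R=np.array(m['R']);t=np.array(m['t']);k=m['k1']
    u=np.asarray(u,float);v=np.asarray(v,float);d=np.asarray(d,float)
    pts=np.stack([u.ravel(),v.ravel()],1)[:,None]
    q=cv2.undistortPoints(pts,K,np.array([k,0,0,0,0.]))[:,0]
    c=np.concatenate([q,np.ones((len(q),1))],1)*d.ravel()[:,None]
    return (c-t)@R
def plane(n,u,v,z):
    m=camera_model(n);R=np.array(m['R']);t=np.array(m['t'])
    a=world(n,u,v,np.ones(np.size(u)));c=-R.T@t
    r=a-c; return c+r*((z-c[2])/r[:,2])[:,None]
def proj(n,X):
    m=camera_model(n);X=np.atleast_2d(np.asarray(X,float))
    r,_=cv2.Rodrigues(np.array(m['R']))
    return cv2.projectPoints(X,r,np.array(m['t'],float),np.array(m['camera_matrix']),np.array([m['k1'],0,0,0,0.]))[0][:,0]
E
python3 - <<'E'
from h import *
print(get_obs())
for n in('scene','top'):
    snap(n,n+'0'); print(camera_model(n))
E
```

```text
pics
{'clock': 0.0, 'joint_pos': array([ 1.23542043,  0.33289547, -0.06471178,  1.46099761,  0.0215806 ,
        1.34991303, -0.08848998]), 'joint_velocities': array([ 2.99992960e-04,  1.23959137e-03,  8.76631689e-06,  8.76893337e-04,
        2.77625515e-04,  7.35570474e-04, -1.56179799e-03]), 'tau': array([-3.97011490e-04, -6.25456452e+01,  4.93492861e-02, -3.91604304e+01,
        1.63178961e-02,  9.92855639e-03,  2.74100051e-05]), 'position': array([ 0.19220647, -0.59432328,  0.25547433]), 'ee_rot': array([ 9.87792980e-01,  1.55770509e-01, -1.42895041e-04, -7.45791378e-04]), 'ft_force': array([ 1.01076805, -0.17501208,  0.05888571]), 'torque': array([ 0.00865246,  0.0635668 , -0.00333719]), 'grip_width': 0.9966019951894899}
{'camera_matrix': array([[546.76007495,   0.        , 322.53903865],
       [  0.        , 546.76007495, 242.15641562],
       [  0.        ,   0.        ,   1.        ]]), 'k1': -0.11760909815673484, 'R': array([[ 0.10125858,  0.99473148, -0.01599937],
       [ 0.84469506, -0.09445951, -0.52684691],
       [-0.5255825 ,  0.03983318, -0.8498096 ]]), 't': array([-0.0734381 , -0.41845184,  1.39067837])}
{'camera_matrix': array([[515.10861751,   0.        , 324.76600164],
       [  0.        , 515.10861751, 240.18669691],
       [  0.        ,   0.        ,   1.        ]]), 'k1': -0.10612925901366015, 'R': array([[-0.00391146, -0.99998457,  0.00394366],
       [-0.99843568,  0.00368538, -0.05579079],
       [ 0.05577539, -0.00415572, -0.99843469]]), 't': array([-0.0117648 ,  0.55243081,  1.02394965])}
```

View pics/scene0.png

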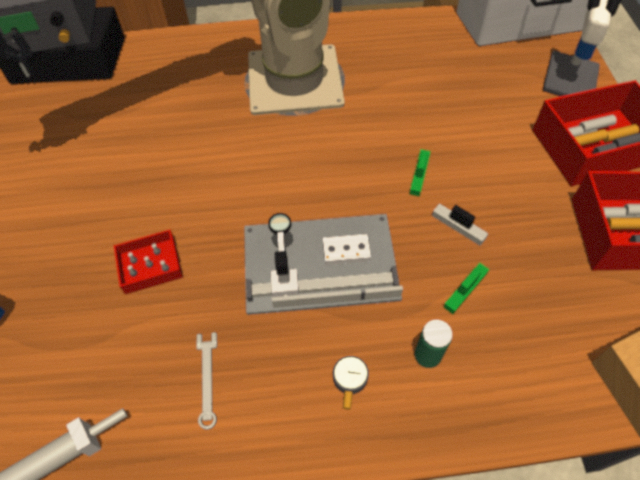

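View pics/top0.png

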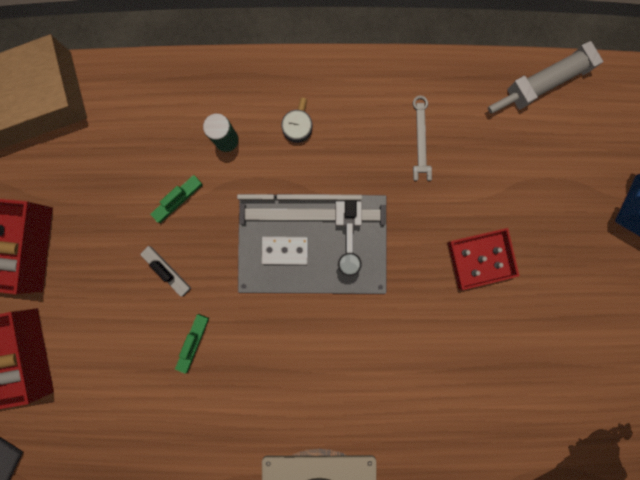

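```bash
python3 - <<'E'
from h import *
s=np.load('scene0.npz');t=np.load('top0.npz')
a=cv2.resize(t['p'][235:310,130:205],None,fx=5,fy=5,interpolation=2)
b=cv2.resize(s['p'][195:250,425:495],None,fx=5,fy=5,interpolation=2)
c=cv2.resize(t['p'][180:305,225:400],None,fx=4,fy=4,interpolation=2)
d=cv2.resize(s['p'][205:315,235:410],None,fx=4,fy=4,interpolation=2)
H=np.zeros((375,730,3),np.uint8);H[:375,:375]=a;H[:275,380:730]=b
cv2.imwrite('pics/c1.png',H);cv2.imwrite('pics/c2.png',c);cv2.imwrite('pics/c3.png',d)
for n,o in(('scene',s),('top',t)):
    v,u=np.mgrid[0:480,0:640]; P=world(n,u,v,o['d']).reshape(480,640,3); np.save(n+'P.npy',P)
    print(n,(o['d']==0).mean())
P=np.load('topP.npy')
print('table z',np.median(P[300:420,230:420,2]))
for nm,(u,v) in dict(bed=(340,280),bedL=(245,270),plate=(300,242),lens=(349,264),knob=(350,207),knobt=(350,203),steel=(152,256),grip=(160,270),strip=(310,197)).items():
    print(nm,P[v-1:v+2,u-1:u+2].reshape(-1,3).mean(0).round(4))
E
```

```text
scene 0.003951822916666667
top 0.003948567708333333
table z 0.0007812587014018635
bed [ 0.4721 -0.0442  0.0137]
bedL [0.4928 0.1477 0.0117]
plate [0.5481 0.0355 0.0305]
lens [ 0.5034 -0.0582  0.0985]
knob [ 0.6051 -0.0588  0.1355]
knobt [ 0.6124 -0.0589  0.135 ]
steel [0.5213 0.3363 0.0211]
grip [0.493  0.3087 0.0547]
strip [0.6365 0.0151 0.0421]
```

View pics/c1.png

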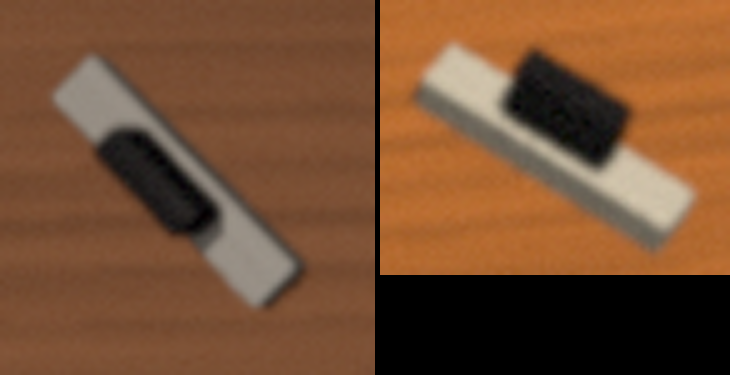

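View pics/c2.png

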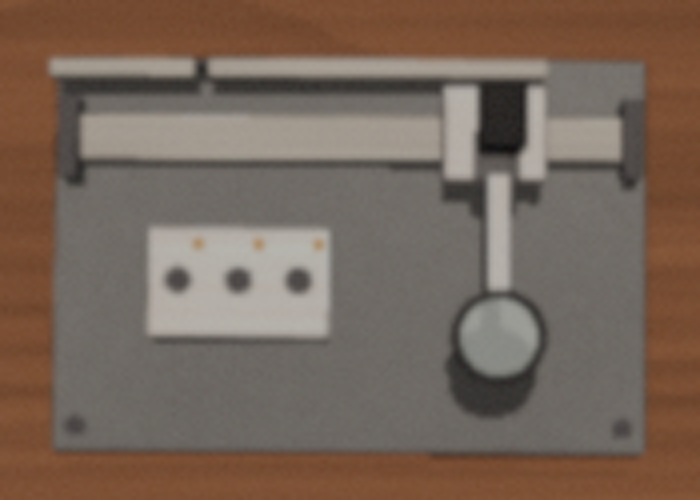

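View pics/c3.png

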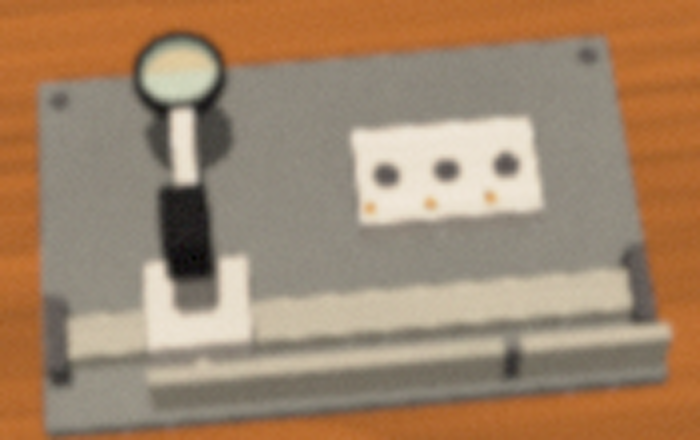

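```bash
python3 - <<'E'
from h import *
for n in('top','scene'):
    P=np.load(n+'P.npy')
    def fit(nm,z0,z1,x0,x1,y0,y1,zt):
        m=(P[...,2]>z0)&(P[...,2]<z1)&(P[...,0]>x0)&(P[...,0]<x1)&(P[...,1]>y0)&(P[...,1]<y1)
        m=cv2.morphologyEx(m.astype(np.uint8),cv2.MORPH_OPEN,np.ones((2,2)))
        c,_,st,_=cv2.connectedComponentsWithStats(m),0,0,0
        num,l,st,_=c; k=1+np.argmax(st[1:,4]); vv,uu=np.nonzero(l==k)
        Q=plane(n,uu,vv,zt)[:,:2]*1000
        r=cv2.minAreaRect(Q.astype(np.float32))
        print(n,nm,len(Q),np.round(r[0],1),np.round(r[1],1),round(r[2],2),'zmed',np.median(P[vv,uu,2]).round(4), 'mean',Q.mean(0).round(1))
    fit('bed',.006,.02,.4,.68,-.2,.2,.012)
    fit('plate',.024,.036,.5,.57,-.03,.12,.030)
    fit('steel',.014,.026,.4,.6,.2,.4,.020)
    fit('grip',.045,.062,.4,.6,.2,.4,.055)
    fit('knob',.128,.14,.55,.66,-.12,0,.134)
    fit('strip',.036,.046,.62,.66,-.1,.2,.042)
    print('table',np.median(P[330:400,230:420,2] if n=='top' else P[120:190,150:240,2]))
E
```

```text
top bed 8681 [517.8  10.7] [297.  147.9] 89.45 zmed 0.0128 mean [514.5   8.2]
top plate 1244 [529.4  66.3] [89.5 53.7] 89.79 zmed 0.0307 mean [529.4  65.2]
top steel 458 [489.6 307.1] [119.1  25.6] 43.87 zmed 0.0208 mean [486.7 302.7]
top grip 227 [490.5 307. ] [50.6 18.1] 45.94 zmed 0.0553 mean [489.8 307.1]
top knob 212 [600.8 -61.6] [19.8 30.8] 89.61 zmed 0.1343 mean [600.6 -61.6]
top strip 511 [634.7  34.1] [243.6   8.1] 89.75 zmed 0.0419 mean [635.   28.5]
table 0.0007841865640044398
scene bed 4835 [521.2  54. ] [219.5 138.8] 89.41 zmed 0.0123 mean [521.1  54.5]
scene plate 1108 [538.1  68.6] [90.  57.8] 89.31 zmed 0.0301 mean [537.9  68.4]
scene steel 484 [496.9 310.7] [120.5  29.3] 45.39 zmed 0.0198 mean [499.  310.7]
scene grip 218 [499.1 310.5] [51.1 23. ] 45.69 zmed 0.0539 mean [498.7 311.1]
scene knob 203 [609.2 -58.3] [33.2 21.7] 0.59 zmed 0.1339 mean [609.3 -58.3]
scene strip 750 [639.2  38.8] [244.8  20. ] 89.11 zmed 0.0403 mean [641.7  26.4]
table 0.000940502579697761
```

```bash
python3 - <<'E'
from h import *
for n in('top','scene'):
    m=camera_model(n);print(n,(-np.array(m['R']).T@np.array(m['t'])).round(4))
    o=np.load(n+'0.npz');P=np.load(n+'P.npy')
    for nm,z,b in(('plate',.03,(.5,.57,-.03,.12,.024,.036)),('grip',.055,(.4,.6,.2,.4,.045,.062)),('knob',.134,(.55,.66,-.12,0,.128,.14))):
        k=(P[...,0]>b[0])&(P[...,0]<b[1])&(P[...,1]>b[2])&(P[...,1]<b[3])&(P[...,2]>b[4])&(P[...,2]<b[5])
        vv,uu=np.nonzero(k);print(nm,uu.min(),uu.max(),vv.min(),vv.max(), 'P mean',P[k].mean(0).round(4))
    T=P[...,2]; 
    # table tilt
    for (u,v) in ((60,330),(300,130),(560,330),(250,380),(450,420)): print((u,v),P[v-3:v+4,u-3:u+4].reshape(-1,3).mean(0).round(4))
E
```

```text
top [ 0.4944 -0.0095  1.0532]
plate 261 306 237 264 P mean [0.5314 0.0672 0.0308]
grip 149 171 260 281 P mean [0.4918 0.3092 0.0547]
knob 345 356 200 217 P mean [ 0.6024 -0.0597  0.1345]
(60, 330) [3.670e-01 5.409e-01 3.000e-04]
(300, 130) [0.7751 0.0354 0.0299]
(560, 330) [ 0.3638 -0.5038  0.0007]
(250, 380) [0.2687 0.1394 0.0006]
(450, 420) [ 0.1832 -0.2691  0.0007]
scene [ 1.0918 -0.0219  0.9602]
plate 323 370 235 262 P mean [0.5357 0.0668 0.0302]
grip 451 475 205 223 P mean [0.4952 0.3102 0.0535]
knob 274 287 251 268 P mean [ 0.6072 -0.0599  0.1339]
(60, 330) [ 0.6512 -0.4968  0.0198]
(300, 130) [0.1801 0.0016 0.0012]
(560, 330) [7.452e-01 4.539e-01 7.000e-04]
(250, 380) [ 0.7752 -0.1366  0.0012]
(450, 420) [8.854e-01 2.067e-01 7.000e-04]
```

```bash
python3 - <<'E'
from h import *
for i in range(3):
    m=camera_model('top');R=np.array(m['R']);print(m['t'],np.linalg.norm(R.T@R-np.eye(3)),m['k1'])
P=np.load('topP.npy');print(P[250,280],plane('top',[280],[250],P[250,280,2]),world('top',[280],[250],[np.load('top0.npz')['d'][250,280]]))
m=(P[...,2]>.024)&(P[...,2]<.036)&(P[...,0]>.5)&(P[...,0]<.57)&(P[...,1]>-.03)&(P[...,1]<.12)
vv,uu=np.nonzero(m);print(P[m].mean(0),plane('top',uu,vv,.03).mean(0), np.median(uu),np.median(vv))
E
```

```text
[-0.0117648   0.55243081  1.02394965] 2.6132580674599207e-16 -0.10612925901366015
[-0.0117648   0.55243081  1.02394965] 2.6132580674599207e-16 -0.10612925901366015
[-0.0117648   0.55243081  1.02394965] 2.6132580674599207e-16 -0.10612925901366015
[0.53238875 0.07536105 0.02907966] [[0.53238875 0.07536105 0.02907966]] [[0.53238875 0.07536105 0.02907966]]
[0.53139418 0.06715543 0.03075539] [0.53142235 0.06721232 0.03      ] 284.0 250.0
```

```bash
python3 - <<'E'
from h import *
for n in('top','scene'):
    P=np.load(n+'P.npy')
    def fit(nm,x0,x1,y0,y1,zt,tol=.003):
        z=P[...,2]
        m=(abs(z-zt-.0005)<tol)&(P[...,0]>x0)&(P[...,0]<x1)&(P[...,1]>y0)&(P[...,1]<y1)
        num,l,st,_=cv2.connectedComponentsWithStats(m.astype(np.uint8)); k=1+np.argmax(st[1:,4]); vv,uu=np.nonzero(l==k)
        Q=plane(n,uu,vv,zt)[:,:2]*1000
        r=cv2.minAreaRect(Q.astype(np.float32))
        C=np.cov(Q.T);w,V=np.linalg.eigh(C);a=np.degrees(np.arctan2(*V[:,1]))
        a=(a+90)%180-90
        if nm=='plate':
            # edges: front line x as fn of y
            ys=np.arange(35,100,4.);f=[np.percentile(Q[abs(Q[:,1]-y)<3][:,0],[2,98]) for y in ys]
            f=np.array(f);print('front/back slope deg',np.degrees(np.arctan(np.polyfit(ys,f,1)[0])), f.mean(0))
        print(n,nm,len(Q),np.round(r[0],1),np.round(r[1],1),round(r[2],2),'mean',Q.mean(0).round(1),'axis tilt from +y toward +x (deg)',a.round(2))
    fit('bed',.4,.68,-.2,.2,.012)
    fit('plate',.49,.58,-.03,.15,.030)
    fit('steel',.4,.6,.2,.4,.020)
    fit('grip',.4,.6,.2,.4,.055)
    fit('knob',.55,.66,-.12,0,.134)
    fit('strip',.62,.66,-.2,.25,.042)
# notch from images
for n,pix in(('top',(276,198)),('scene',(362.5,294))):
    print(n,plane(n,[pix[0]],[pix[1]],.042 if n=='top' else .027))
E
```

```text
top bed 7594 [519.6  12.7] [297.1 147.6] 89.36 mean [516.   10.1] axis tilt from +y toward +x (deg) 0.75
front/back slope deg [2.91435781 0.4553437 ] [505.2857411 557.8412667]
top plate 1101 [531.4  68.3] [89.5 53.7] 89.78 mean [531.6  66.9] axis tilt from +y toward +x (deg) 2.05
top steel 385 [491.2 309.6] [119.  25.] 44.31 mean [487.5 304.4] axis tilt from +y toward +x (deg) 45.66
top grip 185 [492.  310.6] [49.1 15.3] 45.94 mean [491.6 310.2] axis tilt from +y toward +x (deg) 45.17
top knob 196 [602.6 -59.8] [19.8 30.8] 89.62 mean [602.7 -59.9] axis tilt from +y toward +x (deg) -88.53
top strip 476 [636.7  36.1] [243.7   8.1] 89.75 mean [637.2  31.1] axis tilt from +y toward +x (deg) 0.58
scene bed 4300 [518.6  52.3] [219.8 139.2] 89.42 mean [518.5  52. ] axis tilt from +y toward +x (deg) 1.13
front/back slope deg [0.47048504 0.79343689] [507.90765354 560.52902151]
scene plate 977 [535.1  67. ] [90.  56.8] 89.25 mean [534.6  67.4] axis tilt from +y toward +x (deg) 1.41
scene steel 389 [493.6 309.5] [120.2  28.1] 45.36 mean [495.3 309.7] axis tilt from +y toward +x (deg) 45.02
scene grip 153 [494.5 310.4] [50.3 18.5] 45.67 mean [493.7 311. ] axis tilt from +y toward +x (deg) 44.25
scene knob 187 [606.7 -60.5] [21.2 32.3] 86.85 mean [606.3 -60.2] axis tilt from +y toward +x (deg) -88.51
scene strip 534 [640.7  37.2] [245.   11.2] 89.35 mean [639.8  36.2] axis tilt from +y toward +x (deg) 0.66
top [[0.63482095 0.08236829 0.042     ]]
scene [[0.63824743 0.085516   0.027     ]]
```

```bash
cat >> h.py <<'E'
from scipy.spatial.transform import Rotation as Ro
def go(x,y,z,a=None):
    o=get_obs();p=np.array(o['position'])*1000;R=Ro.from_quat(o['ee_rot'])
    M=R.as_matrix();print('t',round(o['clock'],2),'pos',p.round(1),'a',round(np.arctan2(M[1,0],M[0,0]),4),'zax',M[:,2].round(4),'grip',round(o['grip_width'],3),'F',np.round(o['ft_force'],1))
    print('tool shift now',(M.T@(np.array([x,y,z])-p)).round(1))
    if a is not None:
        T=Ro.from_matrix(np.array([[np.cos(a),np.sin(a),0],[np.sin(a),-np.cos(a),0],[0,0,-1.]]))
        print('turn',(R.inv()*T).as_rotvec().round(4),'shift after turn',(T.as_matrix().T@(np.array([x,y,z])-p)).round(1))
E
python3 - <<'E'
from h import *
import workcell
print([n for n in dir(workcell) if n[0]!='_'], globals().get('finger_overhang'))
go(480,-200,255);go(493,310,150,.780)
E
```

```text
['MotionError', 'camera', 'camera_model', 'finger_overhang', 'get_obs', 'hand_in'] 0.025
t 0.1 pos [ 192.2 -594.4  255.6] a 0.3128 zax [-4.0e-04  1.2e-03 -1.0e+00] grip 0.996 F [ 0.1 -0.9 -0.4]
tool shift now [ 395.2 -286.7    0.9]
t 0.1 pos [ 192.2 -594.4  255.6] a 0.3128 zax [-4.0e-04  1.2e-03 -1.0e+00] grip 0.996 F [ 0.1 -0.9 -0.4]
tool shift now [ 564.5 -767.8  106.5]
turn [-1.300e-03 -2.000e-04 -4.672e-01] shift after turn [ 849.9 -431.4  105.6]
```

```bash
python3 -m creep '[[0,0,0,39,-28,0,0],[0,0,0,39,-28,0,0],[0,0,0,39,-28,0,0],[0,0,0,39,-28,0,0],[0,0,0,39,-28,0,0],[0,0,0,39,-28,0,0],[0,0,0,39,-28,0,0],[0,0,0,39,-28,0,0]]' 60
python3 -m creep '[[0,0,0,39,-28,0,0],[0,0,0,39,-28,0,0],[0,0,-0.14,0,0,0,0],[0,0,-0.14,0,0,0,0],[0,0,-0.14,0,0,0,0],[0,0,-0.047,0,0,0,0]]'
python3 -c "
from h import *
go(493,310,150,.780)"
```

```text
clock: 0.9
position: [0.4209, -0.2838, 0.2562]
ee_rot: [0.988, 0.156, -0.0, 0.0]
ft_force: [1.4, -0.5, 0.4]
grip_width: 1.0
clock: 1.5
position: [0.4771, -0.2081, 0.2559]
ee_rot: [0.924, 0.383, -0.0, -0.0]
ft_force: [0.8, 0.1, 0.4]
grip_width: 1.0
t 1.5 pos [ 477.1 -208.1  255.9] a 0.7853 zax [-6.e-04  3.e-04 -1.e+00] grip 1.0 F [0.8 0.1 0.4]
tool shift now [ 377.6 -355.1  106.1]
turn [-0.0007  0.0003  0.0053] shift after turn [ 375.7 -357.1  105.9]
```

```bash
python3 -m creep '[[0,0,0,34,-32,0,0],[0,0,0,34,-32,0,0],[0,0,0,34,-32,0,0],[0,0,0,34,-32,0,0],[0,0,0,34,-32,0,0],[0,0,0,34,-32,0,0],[0,0,0,34,-32,0,0],[0,0,0,34,-32,0,0]]'
python3 -m creep '[[0,0,0,34,-32,0,0],[0,0,0,34,-32,20,0],[0,0,0,34,-32,40,0],[0,0,0,0,0,40,0],[0,0,0,0,0,0,0]]'
python3 -c "
from h import *
go(492.8,310,49,.780)
snap('top','top1');snap('scene','scene1')
a=cv2.imread('pics/top1.png')[190:350,80:300];b=cv2.imread('pics/scene1.png')[120:300,360:560]
H=np.zeros((560,800,3),np.uint8);H[:290,:398]=cv2.resize(a,(398,290));H[:360,400:800]=cv2.resize(b,(400,360));cv2.imwrite('pics/m1.png',H)"
```

```text
clock: 2.3
position: [0.4903, 0.1666, 0.2563]
ee_rot: [0.925, 0.38, 0.0, 0.0]
ft_force: [1.6, 0.2, -0.2]
grip_width: 0.998
clock: 2.8
position: [0.4925, 0.2948, 0.1589]
ee_rot: [0.924, 0.381, -0.004, 0.0]
ft_force: [-0.5, -0.7, -0.9]
grip_width: 1.003
t 2.8 pos [492.5 294.8 158.9] a 0.7822 zax [-0.0082 -0.0037 -1.    ] grip 1.003 F [-0.5 -0.7 -0.9]
tool shift now [ 11.9 -10.2 109.8]
turn [-0.0031  0.0084  0.0022] shift after turn [ 11.  -10.6 109.9]
```

View pics/m1.png

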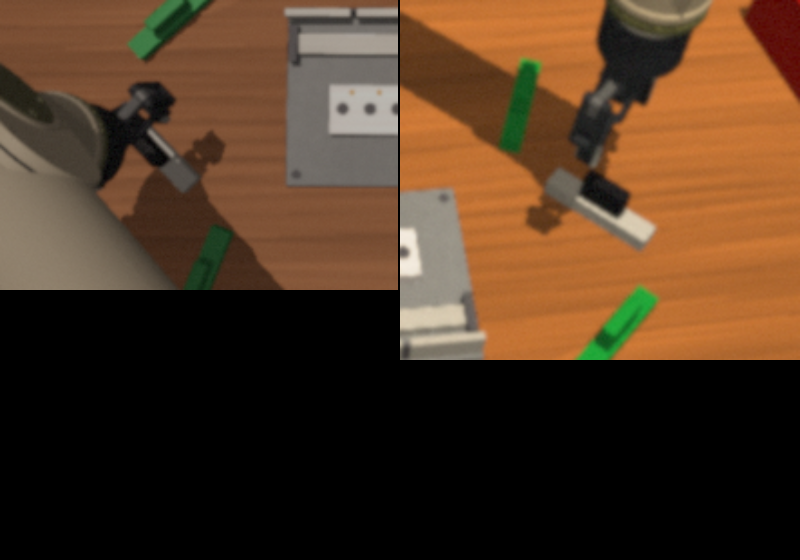

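```bash
python3 -m creep '[[0,0.008,0,11,-10,0,0],[0,0,0,0,0,40,0],[0,0,0,0,0,0,0],[0,0,0,0,0,0,0]]'
python3 -c "
from h import *
go(492.8,310,49,.780)"
```

```text
clock: 3.3
position: [0.4968, 0.3108, 0.1256]
ee_rot: [0.925, 0.38, 0.004, -0.001]
ft_force: [-0.6, -0.2, -0.0]
grip_width: 1.002
t 3.3 pos [496.8 310.8 125.6] a 0.7792 zax [ 0.0064  0.0058 -1.    ] grip 1.002 F [-0.6 -0.2 -0. ]
tool shift now [-4.1 -2.3 76.6]
turn [ 0.0004 -0.0086 -0.0008] shift after turn [-3.4 -2.3 76.6]
```

```bash
python3 -m creep '[[0,-0.008,0,-3,-2,0,0],[0,0,0,0,0,20,0],[0,0,0,0,0,20,0],[0,0,0,0,0,0,0],[0,0,0,0,0,0,0]]'
python3 -c "
from h import *
go(492.8,310,49,.780)"
```

```text
clock: 3.8
position: [0.4932, 0.3103, 0.0855]
ee_rot: [0.925, 0.38, 0.001, -0.0]
ft_force: [-0.1, 0.7, -0.5]
grip_width: 1.002
t 3.8 pos [493.2 310.3  85.5] a 0.7796 zax [ 9.e-04  4.e-04 -1.e+00] grip 1.002 F [-0.1  0.7 -0.5]
tool shift now [-0.6 -0.1 36.5]
turn [ 0.0003 -0.001  -0.0004] shift after turn [-0.5 -0.1 36.5]
```

```bash
python3 -m creep '[[0,0,0,0,0,20,0],[0,0,0,0,0,16,0],[0,0,0,0,0,0,100],[0,0,0,0,0,0,160],[0,0,0,0,0,0,160],[0,0,0,0,0,0,255],[0,0,0,0,0,0,255],[0,0,0,0,0,0,255]]' 40
python3 -m creep '[[0,0,0,0,0,0,255],[0,0,0,0,0,0,255],[0,0,0,0,0,0,255]]' 80
python3 -c "
from h import *
go(492.8,310,100,.780)
snap('top','top2');snap('scene','scene2')
a=cv2.imread('pics/top2.png')[190:350,80:300];b=cv2.imread('pics/scene2.png')[120:300,360:560]
H=np.zeros((360,800,3),np.uint8);H[:290,:398]=cv2.resize(a,(398,290));H[:360,400:800]=cv2.resize(b,(400,360));cv2.imwrite('pics/m2.png',H)"
```

```text
clock: 4.6
position: [0.4931, 0.3102, 0.0486]
ee_rot: [0.925, 0.38, 0.0, 0.0]
ft_force: [-1.7, 0.1, 4.1]
grip_width: 0.179
clock: 4.9
position: [0.4931, 0.3103, 0.0487]
ee_rot: [0.925, 0.38, 0.0, 0.0]
ft_force: [-1.0, -1.9, 6.2]
grip_width: 0.174
t 4.9 pos [493.1 310.3  48.7] a 0.7799 zax [ 8.e-04  3.e-04 -1.e+00] grip 0.174 F [-1.  -1.9  6.2]
tool shift now [ -0.3  -0.  -51.3]
turn [ 0.0004 -0.0008 -0.0001] shift after turn [ -0.4  -0.  -51.3]
```

View pics/m2.png

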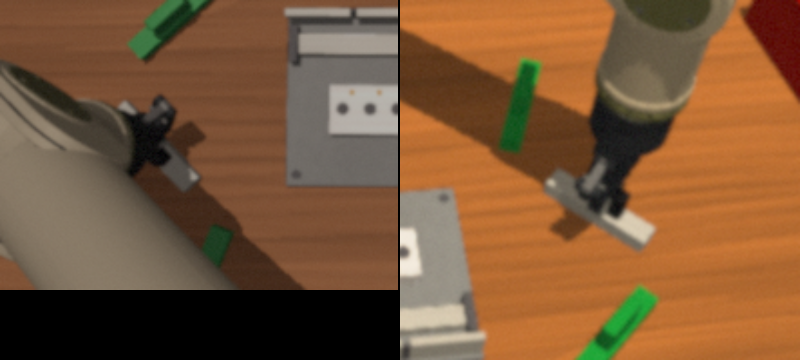

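```bash
python3 -m creep '[[0,0,0,0,0,-15,255],[0,0,0,0,0,-30,255],[0,0,-0.13,0,0,-30,255],[0,0,-0.13,0,0,0,255],[0,0,-0.13,0,0,0,255],[0,0,-0.13,0,0,0,255],[0,0,-0.13,0,0,0,255],[0,0,-0.13,0,0,0,255]]' 80
python3 -m creep '[[0,0,0,0,0,0,255],[0,0,0,0,0,0,255]]'
python3 -c "
from h import *
go(485,67,100,1.560)"
```

```text
clock: 5.8
position: [0.4926, 0.3094, 0.1233]
ee_rot: [0.709, 0.705, -0.0, 0.0]
ft_force: [0.2, 0.3, -4.7]
grip_width: 0.173
clock: 6.0
position: [0.4927, 0.3097, 0.1232]
ee_rot: [0.712, 0.702, -0.0, -0.0]
ft_force: [0.0, -0.3, -5.0]
grip_width: 0.179
t 6.0 pos [492.7 309.7 123.2] a 1.5558 zax [-4.e-04 -3.e-04 -1.e+00] grip 0.179 F [ 0.  -0.3 -5. ]
tool shift now [-242.8   -4.1   23.2]
turn [-0.0004  0.0003 -0.0042] shift after turn [-242.7   -5.1   23.2]
```

```bash
python3 -m creep '[[0,0,-0.004,-30,-1,0,255],[0,0,0,-45,-1,0,255],[0,0,0,-45,-1,0,255],[0,0,0,-45,-1,0,255],[0,0,0,-45,-1,0,255],[0,0,0,-33,0,10,255],[0,0,0,0,0,13,255],[0,0,0,0,0,0,255]]' 80
python3 -m creep '[[0,0,0,0,0,0,255],[0,0,0,0,0,0,255],[0,0,0,0,0,0,255]]'
python3 -c "
from h import *
go(487,67,60.7,1.560)
snap('top','top3');snap('scene','scene3')
a=cv2.imread('pics/top3.png')[180:310,220:400];b=cv2.imread('pics/scene3.png')[180:310,230:410]
cv2.imwrite('pics/m3.png',np.hstack([cv2.resize(a,(398,288),interpolation=2),cv2.resize(b,(398,288),interpolation=2)]))"
```

```text
clock: 6.8
position: [0.4851, 0.066, 0.099]
ee_rot: [0.711, 0.703, -0.001, -0.001]
ft_force: [-0.6, 1.2, -3.8]
grip_width: 0.174
clock: 7.1
position: [0.4863, 0.0681, 0.1006]
ee_rot: [0.709, 0.705, 0.0, 0.0]
ft_force: [0.5, 0.3, -4.4]
grip_width: 0.177
t 7.1 pos [486.3  68.1 100.6] a 1.5651 zax [ 8.e-04  2.e-04 -1.e+00] grip 0.177 F [ 0.5  0.3 -4.4]
tool shift now [-1.1  0.7 39.9]
turn [ 0.0008 -0.0002  0.0051] shift after turn [-1.1  0.8 39.9]
```

View pics/m3.png

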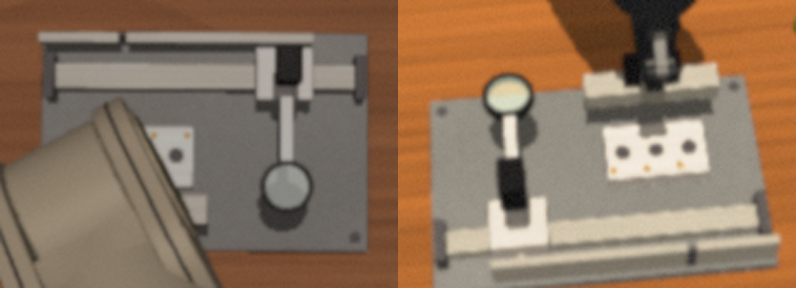

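```bash
python3 -m creep '[[0,0,0.004,-1,0,18,255],[0,0,0,0,0,18,255],[0,0,0,0,0,0,255],[0,0,0,0,0,0,255]]' 80
python3 -c "
from h import *
go(487,67,60.7,1.560)
p,d=snap('scene','scene4')
v,u=np.mgrid[0:480,0:640];P=world('scene',u,v,d).reshape(480,640,3)
for nm,z,x0,x1 in(('bar',.0355,.46,.51),('plate',.030,.503,.57)):
  for y in (25,35,45,85,95,105):
    m=(abs(P[...,2]-z-.0)<.0022)&(abs(P[...,1]*1000-y)<4)&(P[...,0]>x0)&(P[...,0]<x1)
    if m.any(): print(nm,y,np.percentile(P[m][:,0],[2,98])*1000,m.sum(),P[m][:,2].mean())
b=p[180:310,270:420];cv2.imwrite('pics/m4.png',cv2.resize(b,None,fx=4,fy=4,interpolation=2))"
```

```text
clock: 7.6
position: [0.486, 0.0664, 0.0644]
ee_rot: [0.711, 0.703, 0.0, -0.0]
ft_force: [0.4, -0.7, -3.4]
grip_width: 0.174
t 7.6 pos [486.   66.4  64.4] a 1.5603 zax [-3.e-04  4.e-04 -1.e+00] grip 0.174 F [ 0.4 -0.7 -3.4]
tool shift now [0.6 0.9 3.7]
turn [-0.0003 -0.0004  0.0003] shift after turn [0.6 0.9 3.7]
bar 25 [475.69746787 499.00587183] 30 0.035675083885580834
bar 35 [476.1351558  498.83254745] 33 0.035469818995361585
bar 45 [477.91184193 499.23063681] 11 0.035482589847848904
bar 85 [492.40498229 499.28060387] 8 0.03622258198449558
bar 95 [476.37025014 498.93057076] 32 0.035582342188473934
bar 105 [474.92033558 499.5004058 ] 34 0.035592356705815245
plate 25 [507.85989634 560.80066293] 66 0.02996160365054668
plate 35 [508.7192976  559.88930169] 70 0.03022518757532044
plate 45 [507.65212589 560.1830175 ] 72 0.03005090883601423
plate 85 [508.25233099 560.71481595] 73 0.029913255970060903
plate 95 [508.02030789 559.19493284] 73 0.029981160661747025
plate 105 [509.26829429 561.47916411] 76 0.02979991964834303
```

View pics/m4.png

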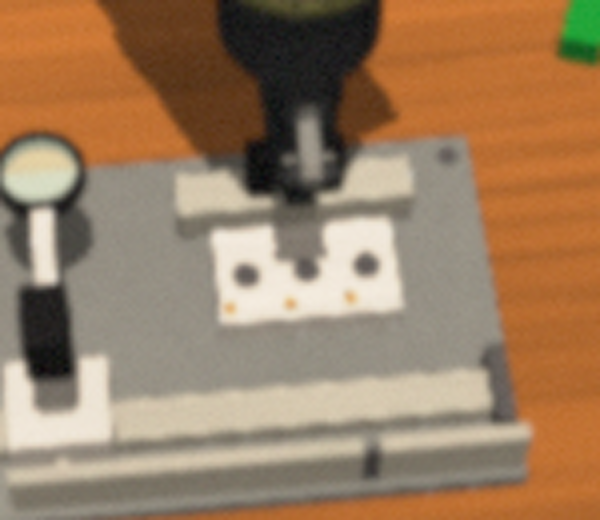

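```bash
python3 -m creep '[[0,0,0,0,0,2,255],[0,0,0,0,0,1,255],[0,0,0,0,0,0,255]]' 80
python3 -m creep '[[0,0,0,0,0,1,255],[0,0,0,0,0,0,255]]' 80
```

```text
clock: 7.95
position: [0.4862, 0.0659, 0.0613]
ee_rot: [0.711, 0.703, 0.0, 0.0]
ft_force: [-0.5, 0.2, -5.1]
grip_width: 0.176
clock: 8.15
position: [0.4862, 0.0659, 0.0607]
ee_rot: [0.711, 0.703, -0.0, 0.0]
ft_force: [-2.9, -1.2, 5.2]
grip_width: 0.172
```

Now in contact with the bed. Push toward the plate.

```bash
python3 -m creep '[[0,0,0,0,2,0,255],[0,0,0,0,2,0,255],[0,0,0,0,2,0,255],[0,0,0,0,0,0,255]]' 80
python3 -m creep '[[0,0,0,0,1,0,255],[0,0,0,0,0,0,255]]' 80
python3 -m creep '[[0,0,0,0,1,0,255],[0,0,0,0,0,0,255]]' 80
```

```text
clock: 8.55
position: [0.4923, 0.0662, 0.0607]
ee_rot: [0.711, 0.703, 0.0, 0.0]
ft_force: [-3.4, -0.3, 5.2]
grip_width: 0.177
clock: 8.75
position: [0.4929, 0.0662, 0.0607]
ee_rot: [0.711, 0.703, -0.0, 0.0]
ft_force: [-4.6, 0.2, 7.9]
grip_width: 0.169
clock: 8.95
position: [0.4939, 0.0662, 0.0607]
ee_rot: [0.711, 0.703, -0.0, 0.0]
ft_force: [-5.1, -0.8, 7.6]
grip_width: 0.173
```

```bash
python3 -m creep '[[0,0,0,0,1,0,255],[0,0,0,0,0,0,255]]' 80
python3 -m creep '[[0,0,0,0,0.5,0,255],[0,0,0,0,0,0,255]]' 80
python3 -m creep '[[0,0,0,0,0.5,0,255],[0,0,0,0,0,0,255]]' 80
python3 -m creep '[[0,0,0,0,0.5,0,255],[0,0,0,0,0,0,255]]' 80
```

```text
clock: 9.15
position: [0.494, 0.0662, 0.0607]
ee_rot: [0.711, 0.703, -0.001, -0.0]
ft_force: [-11.3, -1.5, 13.8]
grip_width: 0.169
clock: 9.35
position: [0.4941, 0.0662, 0.0607]
ee_rot: [0.711, 0.703, -0.002, -0.001]
ft_force: [-13.4, -1.5, 17.9]
grip_width: 0.171
clock: 9.55
position: [0.4941, 0.0662, 0.0607]
ee_rot: [0.711, 0.703, -0.002, -0.001]
ft_force: [-16.6, -1.8, 20.4]
grip_width: 0.179
clock: 9.75
position: [0.4942, 0.0663, 0.0607]
ee_rot: [0.711, 0.703, -0.002, -0.001]
ft_force: [-19.2, -1.5, 24.2]
grip_width: 0.176
```

```bash
cat > chk.py <<'E'
from h import *
import sys
o=get_obs();print('torque',np.round(o['torque'],2))
go(494,67,60.7,1.56)
p,d=snap('scene',sys.argv[1])
v,u=np.mgrid[0:480,0:640];P=world('scene',u,v,d).reshape(480,640,3)
# colour profile crop along seam
b=p[190:270,300:400];cv2.imwrite(f'pics/m_{sys.argv[1]}.png',cv2.resize(b,None,fx=8,fy=7,interpolation=2))
E
python3 chk.py s5
```

```text
torque [-0.16  4.23  0.01]
t 9.75 pos [494.2  66.3  60.7] a 1.5605 zax [-0.0051 -0.002  -1.    ] grip 0.176 F [-19.2  -1.5  24.2]
tool shift now [ 0.7 -0.2  0. ]
turn [-0.0051  0.002   0.0005] shift after turn [ 0.7 -0.2  0. ]
```

View pics/m_s5.png

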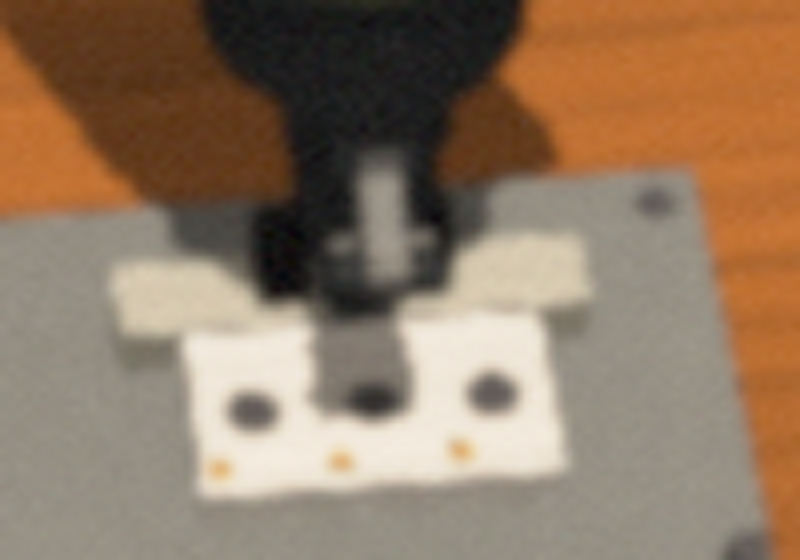

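```bash
python3 -m creep '[[0,0,0,0,-1,0,255],[0,0,0,0,0,0,255]]' 20
python3 -m creep '[[0,0,0,0,0,0,180],[0,0,0,0,0,0,170],[0,0,0,0,0,0,150],[0,0,0,0,0,0,130]]' 20
python3 -m creep '[[0,0,0,0,0,0,100],[0,0,0,0,0,0,80],[0,0,0,0,0,0,80]]' 20
python3 chk.py s6
```

```text
clock: 10.0
position: [0.4941, 0.0662, 0.0607]
ee_rot: [0.711, 0.703, -0.001, -0.001]
ft_force: [-14.0, -1.5, 17.7]
grip_width: 0.172
clock: 10.4
position: [0.4958, 0.0659, 0.0602]
ee_rot: [0.711, 0.703, 0.0, 0.0]
ft_force: [-0.3, 0.2, 0.1]
grip_width: 0.491
clock: 10.7
position: [0.4955, 0.0659, 0.0601]
ee_rot: [0.711, 0.703, 0.0, 0.0]
ft_force: [-0.5, -1.0, 0.7]
grip_width: 0.686
torque [-0.   -0.01  0.02]
t 10.7 pos [495.5  65.9  60.1] a 1.5598 zax [ 1.e-04 -0.e+00 -1.e+00] grip 0.686 F [-0.5 -1.   0.7]
tool shift now [ 1.1 -1.6 -0.6]
turn [ 0.0001  0.     -0.0002] shift after turn [ 1.1 -1.6 -0.6]
```

View pics/m_s6.png

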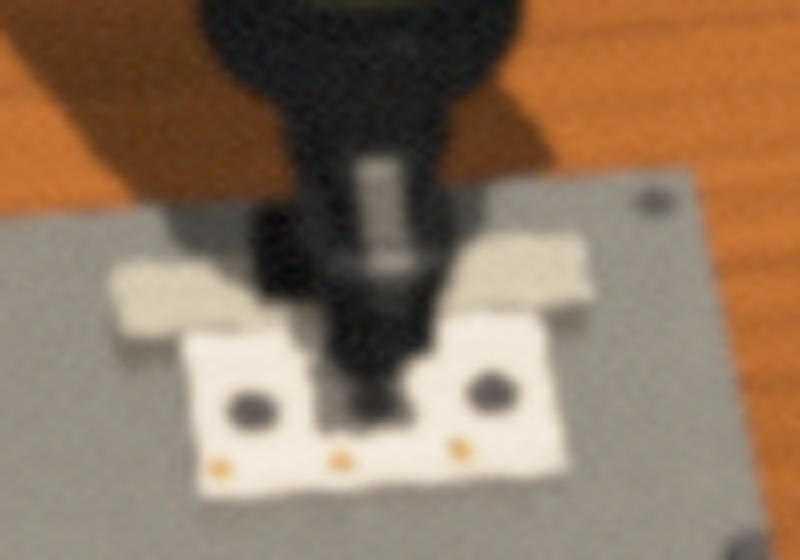

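```bash
python3 -m creep '[[0,0,0,0,0,-10,80],[0,0,0,0,0,-30,80],[0,0,0,0,0,-45,80],[0,0,0,0,0,-45,80],[0,0,0,0,0,-30,0],[0,0,0,0,0,0,0]]' 20
python3 chk.py s7
python3 - <<'E'
from h import *
p,d=snap('top','top7')
v,u=np.mgrid[0:480,0:640]
for n,f in(('scene','s7'),('top','top7')):
  d=np.load(f+'.npz')['d'];P=world(n,u,v,d).reshape(480,640,3)*1000
  for nm,z,x0,x1 in(('bar',32,470,515),('grip',67,470,515),('plate',30,500,575)):
    m=(abs(P[...,2]-z)<(1.3 if nm!='grip' else 4))&(P[...,1]>-10)&(P[...,1]<140)&(P[...,0]>x0)&(P[...,0]<x1)
    Q=P[m][:,:2]
    if len(Q)>30:
      r=cv2.minAreaRect(Q.astype(np.float32));print(n,nm,len(Q),np.round(r[0],1),np.round(r[1],1),round(r[2],2))
E
```

```text
clock: 11.35
position: [0.4974, 0.0667, 0.2248]
ee_rot: [0.711, 0.703, 0.002, 0.003]
ft_force: [-0.6, 0.2, -0.9]
grip_width: 0.989
torque [ 0.02 -0.03  0.01]
t 11.35 pos [497.4  66.7 224.8] a 1.5601 zax [ 7.e-03 -6.e-04 -1.e+00] grip 0.989 F [-0.6  0.2 -0.9]
tool shift now [  0.4  -4.6 164. ]
turn [0.007  0.0006 0.0001] shift after turn [  0.3  -3.4 164.1]
scene bar 268 [498.6  66.1] [119.8  32.2] 89.09
scene grip 177 [495.6  66. ] [49.2 18.7] 87.73
scene plate 643 [531.4  66.9] [ 61.6 117.9] 0.44
top bar 107 [497.4  23.6] [31.8 33.7] 89.83
top plate 188 [528.9  35.9] [62.4 31.7] 8.33
```

View pics/m_s7.png

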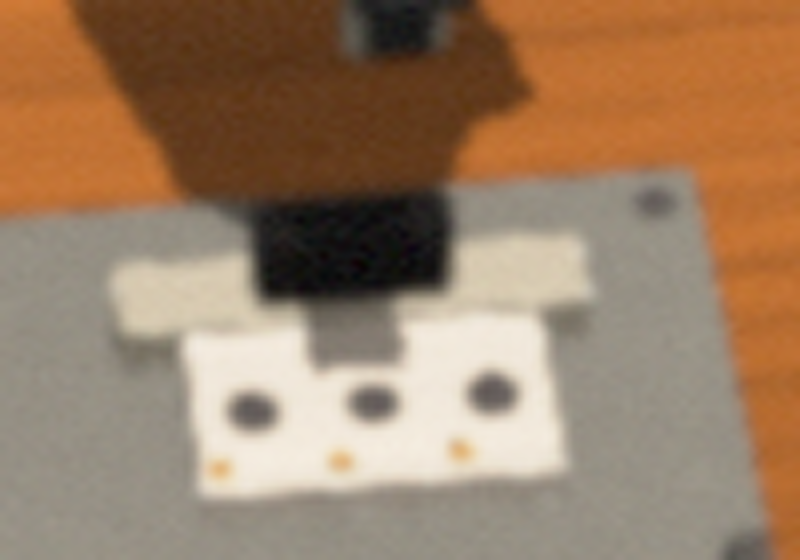

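View pics/top7.png

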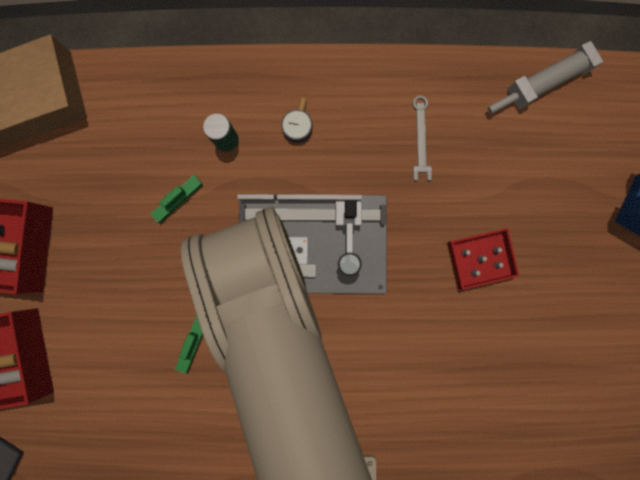

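```bash
python3 -m creep '[[0,0,0.14,0,0,0,0],[0,0,0.14,0,0,0,0],[0,0,0.14,0,0,0,0],[0,0,0.14,0,0,0,0],[0,0,0.14,0,0,0,0],[0,0,0.14,0,0,0,0],[0,0,0.14,0,0,0,0],[0,0,0.14,0,0,0,0]]' 20
python3 -m creep '[[0,0,0.14,0,0,0,0],[0,0,0.14,0,0,0,0],[0,0,0.14,0,0,0,0],[0,0,0.03,0,0,0,0],[0,0,0,0,0,0,0],[0,0,0,0,0,0,0]]' 20
python3 -c "
from h import *
print(get_obs()['joint_pos'].round(2))
go(604.5,-60,128,-0.0105)"
```

```text
clock: 12.25
position: [0.4947, 0.0659, 0.2188]
ee_rot: [0.977, 0.215, -0.001, -0.0]
ft_force: [-0.7, 0.8, 0.7]
grip_width: 1.001
clock: 12.85
position: [0.4952, 0.0659, 0.2196]
ee_rot: [1.0, -0.003, -0.0, 0.0]
ft_force: [-0.6, 0.8, 0.5]
grip_width: 1.0
[ 0.56  0.16 -0.84  1.8   0.13  1.24 -1.9 ]
t 12.85 pos [495.2  65.9 219.6] a -0.0069 zax [-8.e-04 -0.e+00 -1.e+00] grip 1.0 F [-0.6  0.8  0.5]
tool shift now [110.2 125.1  91.5]
turn [0.     0.0008 0.0036] shift after turn [110.6 124.7  91.6]
```

```bash
python3 -m creep '[[0,0,0.0035,28,31,0,0],[0,0,0,28,31,0,0],[0,0,0,28,31,0,0],[0,0,0,27,31,0,0],[0,0,0,0,0,15,0],[0,0,0,0,0,15,0],[0,0,0,0,0,0,0],[0,0,0,0,0,0,0]]' 20
python3 -c "
from h import *
go(604.5,-60,128,-0.0105)
snap('top','top8');p,d=snap('scene','scene8')
b=p[170:330,220:420];cv2.imwrite('pics/m8.png',cv2.resize(b,None,fx=4,fy=3.7,interpolation=2))"
```

```text
clock: 13.65
position: [0.6043, -0.0584, 0.19]
ee_rot: [1.0, -0.006, -0.0, -0.0]
ft_force: [0.6, 0.3, 0.5]
grip_width: 1.0
t 13.65 pos [604.3 -58.4 190. ] a -0.0113 zax [-7.e-04  2.e-04 -1.e+00] grip 1.0 F [0.6 0.3 0.5]
tool shift now [ 0.3  1.6 62. ]
turn [-0.0002  0.0007 -0.0008] shift after turn [ 0.2  1.6 62. ]
```

View pics/m8.png

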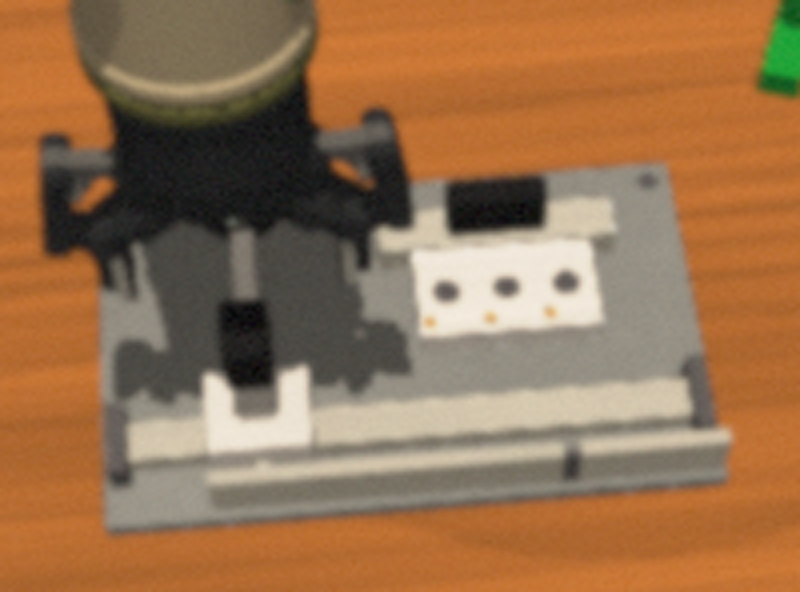

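View pics/top8.png

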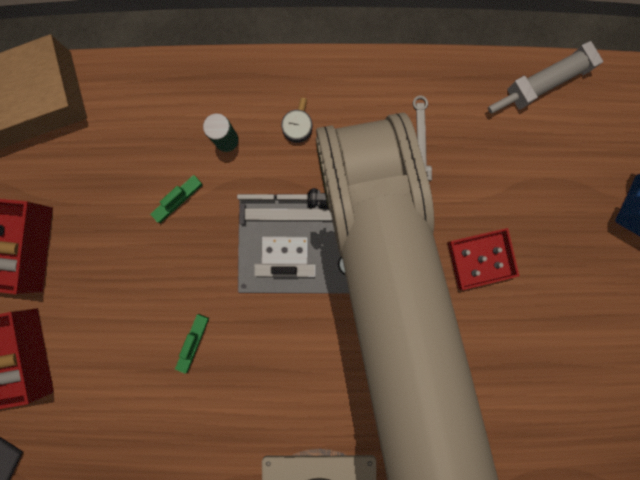

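```bash
python3 - <<'E'
from h import *
v,u=np.mgrid[0:480,0:640]
o=np.load('top8.npz');P=world('top',u,v,o['d']).reshape(480,640,3)*1000
cv2.imwrite('pics/m9.png',cv2.resize(o['p'][225:300,235:335],None,fx=8,fy=8,interpolation=2))
m=(P[...,2]>25)&(P[...,2]<37)&(P[...,1]>-5)&(P[...,1]<140)&(P[...,0]>470)&(P[...,0]<575)
for y in range(30,105,8):
    q=P[m&(abs(P[...,1]-y)<4)]; print(y,np.percentile(q[:,0],[0,100]).round(1), end=' | ')
g=P[(P[...,2]>62)&(P[...,2]<71)&(P[...,0]>470)&(P[...,0]<515)&(P[...,1]>0)&(P[...,1]<130)]
r=cv2.minAreaRect(g[:,:2].astype(np.float32));print('\ngrip',r)
l=P[(P[...,2]>29.5)&(P[...,2]<35)&(P[...,0]>470)&(P[...,0]<503)&(P[...,1]>-5)&(P[...,1]<150)]
r=cv2.minAreaRect(l[:,:2].astype(np.float32));print('bar',r)
E
```

```text
30 [480.6 558.2] | 38 [480.7 558.3] | 46 [480.7 558.2] | 54 [480.7 558.2] | 62 [480.7 558.2] | 70 [480.7 558.4] | 78 [480.7 558.4] | 86 [480.8 558.3] | 94 [480.8 558.5] | 102 [480.8 558.4] | 
grip ((492.67742919921875, 66.74095916748047), (49.9492073059082, 15.346090316772461), 89.8525619506836)
bar ((491.6161193847656, 67.40294647216797), (119.3835220336914, 21.827804565429688), 89.82916259765625)
```

View pics/m9.png

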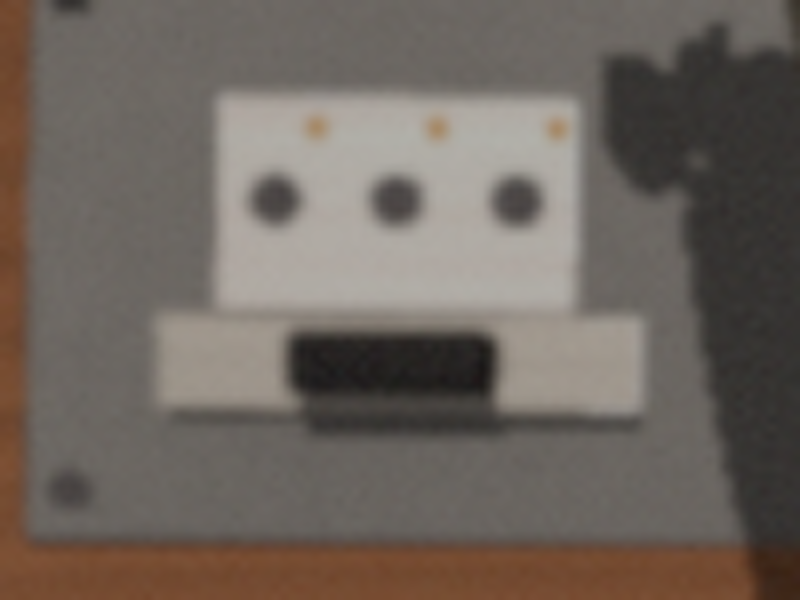

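```bash
python3 -m creep '[[0,0,0,0,1.5,20,0],[0,0,0,0,0,20,0],[0,0,0,0,0,22,0],[0,0,0,0,0,0,0],[0,0,0,0,0,0,0]]' 20
python3 -c "
from h import *
go(604.5,-60,128,-0.0105)"
```

```text
clock: 14.25
position: [0.6051, -0.0607, 0.1291]
ee_rot: [1.0, -0.007, 0.0, 0.0]
ft_force: [-0.4, 0.1, -0.0]
grip_width: 0.998
t 14.25 pos [605.1 -60.7 129.1] a -0.0131 zax [ 7.e-04 -1.e-04 -1.e+00] grip 0.998 F [-0.4  0.1 -0. ]
tool shift now [-0.6 -0.7  1.1]
turn [ 0.0001 -0.0007 -0.0026] shift after turn [-0.6 -0.7  1.1]
```

```bash
python3 -m creep '[[0,0,0,0,0,0,80],[0,0,0,0,0,0,120],[0,0,0,0,0,0,160],[0,0,0,0,0,0,200],[0,0,0,0,0,0,255],[0,0,0,0,0,0,255],[0,0,0,0,0,0,255]]' 60
python3 -c "
from h import *
go(604.5,60,128,-0.0105)"
```

```text
clock: 14.95
position: [0.6051, -0.061, 0.1286]
ee_rot: [1.0, -0.007, 0.0, 0.0]
ft_force: [-2.3, -0.8, 5.2]
grip_width: 0.253
t 14.95 pos [605.1 -61.  128.6] a -0.0136 zax [ 5.e-04 -2.e-04 -1.e+00] grip 0.253 F [-2.3 -0.8  5.2]
tool shift now [  -2.2 -121.     0.6]
turn [ 0.0002 -0.0005 -0.0031] shift after turn [  -1.8 -121.     0.6]
```

```bash
python3 -m creep '[[0,0,0,0,-5,0,255],[0,0,0,0,-10,0,255],[0,0,0,0,-10,0,255],[0,0,0,0,-10,0,255],[0,0,0,0,-10,0,255],[0,0,0,0,-5,0,255],[0,0,0,0,0,0,255]]' 60
```

```text
clock: 15.65
position: [0.6056, -0.0102, 0.1286]
ee_rot: [1.0, -0.006, 0.0, -0.0]
ft_force: [-3.6, 2.2, 5.4]
grip_width: 0.25
```

```bash
python3 -m creep '[[0,0,0,-0.2,-5,0,255],[0,0,0,-0.1,-10,0,255],[0,0,0,0,-10,0,255],[0,0,0,0,-10,0,255],[0,0,0,0,-10,0,255],[0,0,0,0,-10,0,255],[0,0,0,0,-5,0,255],[0,0,0,0,0,0,255]]' 60
python3 -m creep '[[0,0,0,0,-5,0,255],[0,0,0,0,-5,0,255],[0,0,0,0,-3,0,255],[0,0,0,0,0,0,255]]' 60
python3 -c "
from h import *
go(604.5,84,128,-0.0105)
snap('top','top10');p,d=snap('scene','scene10')
b=p[190:320,280:420];cv2.imwrite('pics/m10.png',cv2.resize(b,None,fx=5,fy=4.5,interpolation=2))"
```

```text
clock: 16.45
position: [0.6061, 0.0499, 0.1285]
ee_rot: [1.0, -0.006, 0.0, -0.0]
ft_force: [-2.7, 2.6, 5.4]
grip_width: 0.25
clock: 16.85
position: [0.6063, 0.0622, 0.1286]
ee_rot: [1.0, -0.007, 0.0, 0.0]
ft_force: [-2.4, 0.4, 6.1]
grip_width: 0.249
t 16.85 pos [606.3  62.2 128.6] a -0.0134 zax [ 3.e-04 -4.e-04 -1.e+00] grip 0.249 F [-2.4  0.4  6.1]
tool shift now [ -2.1 -21.8   0.6]
turn [ 0.0004 -0.0003 -0.0029] shift after turn [ -2.  -21.8   0.6]
```

View pics/m10.png

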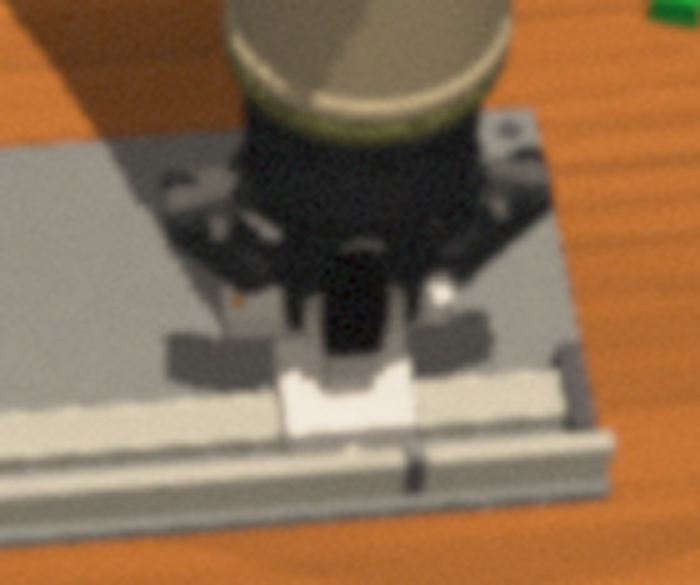

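```bash
python3 -m creep '[[0,0,0,0,-4,0,255],[0,0,0,0,-4,0,255],[0,0,0,0,-2,0,255],[0,0,0,0,-2,0,255],[0,0,0,0,0,0,255]]' 60
for i in 1; do python3 -m creep '[[0,0,0,0,-1,0,255],[0,0,0,0,-1,0,255]]'; done
python3 -m creep '[[0,0,0,0,-1,0,255]]'
python3 -m creep '[[0,0,0,0,-1,0,255]]'
python3 -m creep '[[0,0,0,0,-1,0,255]]'
```

```text
clock: 17.45
position: [0.6064, 0.0738, 0.1286]
ee_rot: [1.0, -0.007, 0.0, 0.0]
ft_force: [-3.7, -1.1, 7.1]
grip_width: 0.246
clock: 17.65
position: [0.6064, 0.075, 0.1286]
ee_rot: [1.0, -0.007, -0.0, 0.001]
ft_force: [-4.1, -3.7, 7.5]
grip_width: 0.243
clock: 17.75
position: [0.6065, 0.076, 0.1286]
ee_rot: [1.0, -0.007, -0.0, 0.001]
ft_force: [-5.5, -4.6, 8.2]
grip_width: 0.246
clock: 17.85
position: [0.6065, 0.077, 0.1286]
ee_rot: [1.0, -0.007, -0.0, 0.001]
ft_force: [-5.5, -5.0, 9.5]
grip_width: 0.249
clock: 17.95
position: [0.6065, 0.078, 0.1286]
ee_rot: [1.0, -0.007, -0.0, 0.001]
ft_force: [-4.9, -3.6, 9.2]
grip_width: 0.248
```

```bash
python3 -m creep '[[0,0,0,0,-0.5,0,255]]' 
python3 -m creep '[[0,0,0,0,-0.5,0,255]]'
python3 -m creep '[[0,0,0,0,-0.5,0,255]]'
python3 -m creep '[[0,0,0,0,-0.5,0,255]]'
```

```text
clock: 18.05
position: [0.6065, 0.0785, 0.1286]
ee_rot: [1.0, -0.007, -0.0, 0.001]
ft_force: [-3.8, -3.3, 8.1]
grip_width: 0.247
clock: 18.15
position: [0.6065, 0.0789, 0.1286]
ee_rot: [1.0, -0.007, -0.0, 0.001]
ft_force: [-3.9, -2.9, 9.0]
grip_width: 0.247
clock: 18.25
position: [0.6065, 0.0795, 0.1286]
ee_rot: [1.0, -0.007, -0.0, 0.001]
ft_force: [-5.1, -4.0, 8.0]
grip_width: 0.249
clock: 18.35
position: [0.6065, 0.0801, 0.1286]
ee_rot: [1.0, -0.007, -0.0, 0.001]
ft_force: [-4.7, -3.2, 7.6]
grip_width: 0.245
```

```bash
python3 -m creep '[[0,0,0,0,-0.5,0,255]]' 
python3 -m creep '[[0,0,0,0,-0.5,0,255]]'
python3 -m creep '[[0,0,0,0,-0.5,0,255]]'
```

```text
clock: 18.45
position: [0.6065, 0.0808, 0.1286]
ee_rot: [1.0, -0.007, -0.0, 0.001]
ft_force: [-4.2, -2.3, 7.6]
grip_width: 0.249
clock: 18.55
position: [0.6065, 0.0814, 0.1286]
ee_rot: [1.0, -0.007, -0.0, 0.001]
ft_force: [-3.9, -2.2, 7.9]
grip_width: 0.247
clock: 18.65
position: [0.6065, 0.0822, 0.1286]
ee_rot: [1.0, -0.007, -0.0, 0.0]
ft_force: [-4.8, -0.2, 6.8]
grip_width: 0.244
```

```bash
python3 -m creep '[[0,0,0,0,-0.5,0,255]]'
```

```text
clock: 18.75
position: [0.6065, 0.083, 0.1286]
ee_rot: [1.0, -0.007, 0.0, 0.0]
ft_force: [-2.7, 0.7, 6.0]
grip_width: 0.248
```

```bash
python3 -m creep '[[0,0,0,0,-0.5,0,255]]'
python3 -m creep '[[0,0,0,0,-0.3,0,255]]'
```

```text
clock: 18.85
position: [0.6065, 0.0839, 0.1286]
ee_rot: [1.0, -0.007, 0.0, -0.0]
ft_force: [-2.6, 2.2, 6.0]
grip_width: 0.244
clock: 18.95
position: [0.6065, 0.0845, 0.1286]
ee_rot: [1.0, -0.007, 0.0, -0.0]
ft_force: [-3.1, 1.5, 5.7]
grip_width: 0.242
```

```bash
python3 -m creep '[[0,0,0,0,-0.3,0,255]]'
python3 -m creep '[[0,0,0,0,0,0,255]]'
```

```text
clock: 19.05
position: [0.6065, 0.0846, 0.1286]
ee_rot: [1.0, -0.007, 0.0, -0.0]
ft_force: [-1.7, 0.5, 6.1]
grip_width: 0.247
clock: 19.15
position: [0.6065, 0.0847, 0.1286]
ee_rot: [1.0, -0.007, 0.0, -0.0]
ft_force: [-3.4, -0.1, 5.4]
grip_width: 0.246
```

```bash
python3 -m creep '[[0,0,0,0,-0.5,0,255],[0,0,0,0,0,0,255]]'
```

```text
clock: 19.35
position: [0.6065, 0.0848, 0.1286]
ee_rot: [1.0, -0.007, 0.0, 0.0]
ft_force: [-3.0, -0.5, 7.3]
grip_width: 0.248
```

```bash
python3 -m creep '[[0,0,0,0,-0.5,0,255],[0,0,0,0,0,0,255]]'
```

```text
clock: 19.55
position: [0.6065, 0.0849, 0.1286]
ee_rot: [1.0, -0.007, -0.0, 0.0]
ft_force: [-3.7, -1.7, 6.5]
grip_width: 0.246
```

```bash
python3 -m creep '[[0,0,0,0,0.5,0,255],[0,0,0,0,0,0,255],[0,0,0,0,0,0,255]]'
python3 -c "
from h import *
go(606.5,84.7,128.6)
t,_=snap('top','top11');p,d=snap('scene','scene11')
b=p[190:320,280:420];cv2.imwrite('pics/m11.png',cv2.resize(b,None,fx=5,fy=4.5,interpolation=2))"
```

```text
clock: 19.85
position: [0.6065, 0.0848, 0.1286]
ee_rot: [1.0, -0.007, 0.0, 0.0]
ft_force: [-3.4, -1.0, 6.9]
grip_width: 0.245
t 19.85 pos [606.5  84.8 128.6] a -0.0134 zax [ 1.e-04 -0.e+00 -1.e+00] grip 0.245 F [-3.4 -1.   6.9]
tool shift now [-0.   0.1 -0. ]
```

View pics/m11.png

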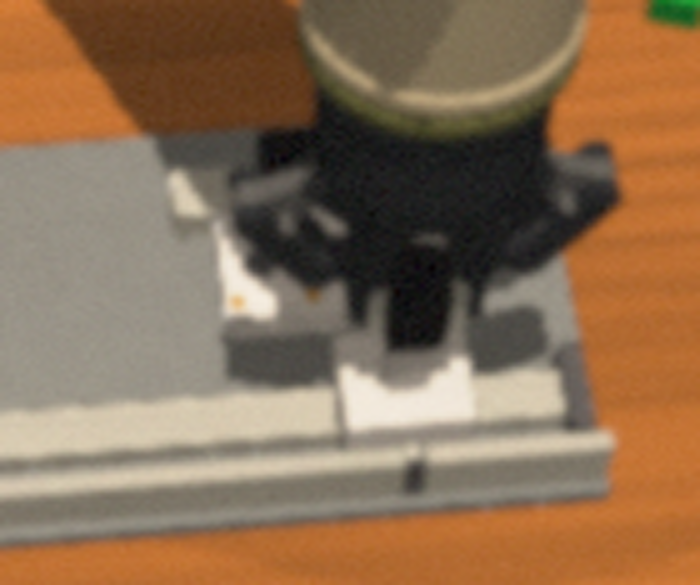

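View pics/top11.png

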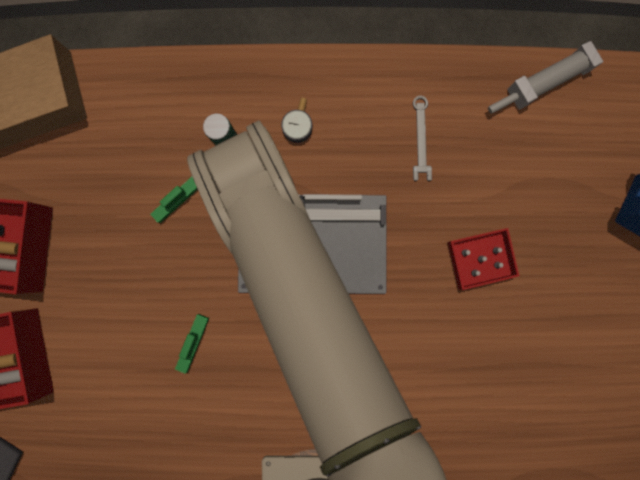

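```bash
python3 -c "
from workcell import *
print(hand_in())"
```

```text
the job is handed in; nothing more can be done
None
```

The straightedge is on the bed against the plate's front edge and released. The slide's ball is in the notch, and I handed in still holding the knob, at about 20 s of the 67 s.

- **Straightedge:** I chose the steel bar at top-camera pixel (165,271), not the two green look-alikes. I laid it on the bed and pushed it against the plate until it stopped at about 19 N with almost no twist, then let go. Afterwards the top view showed no gap. Bar and plate together measured about 77.6 mm, against 78 mm if flush. Its middle was within about 1 mm of the seam's. At the end the arm hid most of the bar, but its visible end had not moved.
- **Slide:** The drag of about 3 N turned into a pull just past y = 82 mm, and the slide stopped near 84.8 mm. Pushing the command another 1 mm moved it only about 0.2 mm. I then eased the push to about 1 N. The last scene view showed the block centred on the notch, and I had estimated the notch at 84.7 mm from the images.
- **Disagreements and limits:** The two cameras differed by 3–4 mm in x, so I placed the straightedge by touch rather than by vision. The extra 1 mm push met only about 1.7 N, so I never felt the full 8–9 N past the notch; I did not push harder, to avoid dragging the slide out.
- **Other items:** The tray, wrench and gauge look unmoved in the last top view, and so does the visible part of the oil can, which the arm partly hid. I did not measure them.

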